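# Draw down the sight-glass ring in cross order

## Robot

A 6-joint arm with a two-finger parallel gripper is mounted at the origin on the work surface. World frame = base frame: x ahead of the robot, y to its left, z up, the work surface at z = 0. Lengths are in mm, angles in degrees, forces in N, time in s.
With the tool pointing down it reaches from about 350 to 850 mm from the base axis. Payload 8.1 kg.
Tool frame: the origin (TCP) lies at the very end of the fingers, on their centre line; the grasp point (between the pads) lies 19 mm behind it; z points along the fingers, y is the line along which they close (so a half turn about z gives the same grasp; the last joint's range is limited). The gripper opens to 85 mm and grips with 20 to 120 N. Pads are 22 mm wide; open, the fingers measure 114 mm over their backs; the gripper's body (76 mm by 85 mm) begins 54 mm behind the grasp point. The pads swing forward as they close: fully open they stand 13 mm farther back than shut.
Start: joints at [-75.768, 7.471, 85.268, -0, 87.261, -4.893], TCP at [196.601, -566.88, 231.292] pointing down, gripper open.
Joint ranges: [-169.43, 169.43], [-51.17, 129.36], [1.28, 143.12], [-76.62, 256.62], [0, 156.53], [-152.29, 152.29]. Speed limits (degrees/s): [136.94, 136.94, 159.86, 180, 180, 180].

## Interface

Orientations are given as [roll, pitch, yaw] about the fixed x, y, z axes, in that order (R = Rz(yaw) Ry(pitch) Rx(roll)).
In Python, from bench import sense, eyes, job, models gives the robot as it stands. The module is installed in compiled form; this text tells all that it offers.
- The arm moves only by the tool apply_moves, never from a script. Its argument "rows" is a list of rows, each a list of 6 numbers: the shift along the tool's x, y, z in mm, then the turn, a rotation vector about the tool's x, y, z in rad. In form: [[dx, dy, dz, rx, ry, rz], ...]. A call has exactly 5 rows; each row shifts and turns the commanded pose from where the row before left it, along the tool's axes as they then stand; what a row does not reach is not made up. A row lasts 1/8 s, in which the tool goes at most 62.5 mm and 10.7 degrees, less where a joint would pass 70% of its speed; a pose out of reach is approached as far as the arm can. A call is refused whole if a number of a shift passes 62.5 or a number of a turn 0.188, either way. A call with a gripper value outside its range is refused whole. "fingers" is the finger opening in mm, from 0 to 85.4, set as the call begins (left out, the last holds). The fingers move at their own pace and stop on an object; "grip_force" is the grip in N (left out, the last holds). Time passes only in rows, so rows that do not move let the fingers close, or fill a call up. It gives the time, the measured TCP pose, the force, the opening and the grip force at its end, in the units of the state.
- sense(): the state, without advancing time (a new reading comes with each control period).
- eyes.snapshot(name): name is "side" or "top"; returns (picture, depth): 420x560x3 uint8, red, green, blue; 420x560 float32, mm along the optical axis (not along the pixel's ray), 0 where there is no reading.
- eyes.get_calibration(name): a dict with "intrinsics" (3x3 intrinsics, pixels), "D" ([k1, k2, p1, p2, k3] as OpenCV has them; the pictures are not rectified), "R" (3x3) and "t" (3): a world point X has camera coordinates R X + t. Camera axes: x right, y down, z forward; pixel columns grow to the right and rows downward; lengths in mm; the calibration is good to about 2 mm. A picture is of the moment at which its call begins. get_calibration takes no time and is no camera call.
- job.hand_in(): hands the job in; it is judged then, once.
Trained networks look in the newest picture that a camera, given by its name, has taken for a name from the list of things; names that differ only in an ending like _2 or _b are one class to them, and where a whole thing is asked for, a point or a joint stands for the part that bears it (a point fixed in the world has none). Each returns a list of dicts, best first, with "confidence" (0 to 1); they miss things now and then, are a little off and sometimes report something else, mostly with a low value. They report only what shows in the picture. A call takes as long as a camera call.
- models.boxes_of(name, camera): "xyz" ([x, y, z] in mm, in world coordinates, good to about 4 mm: the middle of the surface that is visible of it).
- models.cut_out(name, camera): "pixels" (420x560 bool, what is visible of it).
- models.place_of(name, camera): "xyz" ([x, y, z] in mm, in world coordinates, good to about 4 mm: a listed point, or the origin of a listed thing).
The state is a dict: "time": time; "joint_pos": joint angles; "qd": joint speeds; "joint_efforts": joint torques, N m; "tool_pos": TCP position; "tcp_rot": TCP orientation; "ft_force": force on the tool from outside, world axes, zero at the start; "wrist_torque": the same for the moment, N m; "finger_gap": finger opening in mm; "grip_force": force on a finger pad.
Only numpy, scipy, OpenCV 4.12 (cv2) and the standard library are available. Lean on these libraries where they do the work, as an engineer would, in place of code of your own. Each camera call takes 0.05 s, during which the arm holds its last target. There are 200 camera calls.

## Task

The flow sight glass on the bench has a fresh pane, and its steel clamp ring is held by four brass nuts that are only run down loosely. Tighten the nuts with the gripper, each about half a turn clockwise until it comes up firm, in cross order (after the first the one diagonally across from it, then the other two), so that the ring goes home evenly all round. Do not force a nut past firm or lean on the ring, or the pane cracks, and leave the other things on the bench where they are.

Things in the scene. Friction and masses are not known exactly. Their poses are not given: they have to be found in the camera images.
- fitting: Flow sight glass: grey cast pipe fitting, 230 mm long along its y, fixed on timber cradles, a round viewing port facing up in its middle. Origin on the bench top under the port's centre, z up. Port flange 165 mm across, face at z = 180 mm. Its four studs stand at (+-44.2, +-44.2) mm. Each is 16 mm thick and rises to z = 231 mm, 8 mm over a nut at home: it must pass between the fingers.
- cover: Steel clamp ring over the pane: 165 mm outside, 70 mm window, 16 mm thick, z up. Origin at the centre of its underside. It moves only up, down and in tilt, and rests on a springy gasket 1.0 mm above home. A few newtons at a nut bring it down, then it sits hard. Home: underside at 183 mm over the bench (3 mm over the flange face), top at 199 mm.
- nut_a: Brass hexagon nut on the stud at (+44.2, +44.2) mm of the fitting, diagonally across from nut_c, all four alike. Origin at the centre of its underside, 1.1 to 1.9 mm over its place when home; z up. Collar 40 mm across, 4 mm high; over it a hexagon 24 mm across flats, from z = 4 to 24 mm. Its x axis is square to a pair of flats, the others lie at 60 and 120 degrees.
- nut_b: Brass hexagon nut on the stud at (-44.2, +44.2) mm of the fitting, diagonally across from nut_d, all four alike. Origin at the centre of its underside, 1.1 to 1.9 mm over its place when home; z up. Tightens clockwise seen from above, 4 mm a turn. The torque starts to climb after 0.27 to 0.48 turn, on each nut differently; the flats' direction does not tell how tight it is. It stays where left.
- nut_c: Brass hexagon nut on the stud at (-44.2, -44.2) mm of the fitting, diagonally across from nut_a, all four alike. Origin at the centre of its underside, 1.1 to 1.9 mm over its place when home; z up. Runs with 0.05 N m; sitting hard, the torque climbs by 0.45 N m per radian. Firm: 0.15 to 0.33 N m, aim at 0.23. The pane cracks above 0.4. Later nuts ease earlier ones a little.
- nut_d: Brass hexagon nut on the stud at (+44.2, -44.2) mm of the fitting, diagonally across from nut_b, all four alike. Origin at the centre of its underside, 1.1 to 1.9 mm over its place when home; z up. A quick stop hides the torque (the nut sticks): read it moving, or after a slow last 2 degrees of turn. A grip of 45 N on two flats carries 0.6 N m.
- tumbler: Bystander, to be left alone: clear drinking glass, 72 mm across the rim, 95 mm high. Origin under its middle.
- vase: Bystander, to be left alone: clear glass vase with a flared collar, 100 mm across, 150 mm high. Origin under its middle.
- globe: Bystander, to be left alone: dark red glass lamp globe, 110 mm across, 97 mm high. Origin under its middle.
- old_gasket: Bystander, to be left alone: used black rubber gasket ring, 106 mm outside, 6 mm thick, lying flat. Origin under its middle.
- old_pane: Bystander, to be left alone: used round glass pane, 88 mm across, 10 mm thick, lying flat. Origin under its middle.
- spanner: Bystander, to be left alone: open-ended steel spanner, 200 mm long, lying. Origin under its middle.
- stopper: Bystander, to be left alone: black glass stopper with a small knob, 76 mm across, 26 mm high. Origin under its middle.
- brush: Bystander, to be left alone: hand brush with a wooden handle, 190 mm long, lying. Origin under its middle.

How it is judged:
By the outcome, as a careful person would: the job done as asked, in the order asked, and still so for the second after the job is handed in, with the robot touching nothing.
It also fails if it takes over 72 s, if anything falls off the work surface, if the arm or the gripper's body presses on something with over 40 N, if the wrist force passes 120 N, or if a joint passes its speed limit or range.

## Working session

There is one attempt and no reset: what is moved stays moved. The work goes in short steps, Python scripts to look and compute and a tool call to move; the robot and the scene stay as the last step left them, time stands still between calls to the robot, and variables do not carry over. Pictures are saved under pics/ and viewed, at most 10 in all, crops included, and the job is handed in when it is done.

Besides the shell and the picture viewer there is one more tool, called by a JSON object that holds its "method" and its "body". apply_moves: Moves the arm, as the interface text tells. Its arguments: {"type":"object","properties":{"rows":{"type":"array"},"fingers":{"type":"number"},"grip_force":{"type":"number"}},"required":["rows"]}

```bash
mkdir -p pics; ls
python3 - <<'E'
from bench import sense, eyes, job, models
import cv2,numpy as np
s=sense();print({k:np.round(v,2).tolist() for k,v in s.items()})
for n in("top","side"):
    p,d=eyes.snapshot(n);cv2.imwrite(f"pics/{n}0.png",p[:,:,::-1]);np.save(f"{n}0.npy",d)
    c=eyes.get_calibration(n);print(n,{k:np.round(v,3).tolist() for k,v in c.items()})
    for k in("fitting","cover","nut_a"):
        for fn in (models.place_of,models.boxes_of):
            for r in fn(k,n)[:6]: print(n,k,fn.__name__,np.round(r["xyz"],1),round(r["confidence"],2))
E
```

```text
pics
{'time': 0.0, 'joint_pos': [-75.77, 7.51, 85.33, -0.0, 87.26, -4.89], 'qd': [-0.13, -0.07, 0.01, -0.05, 0.01, -0.06], 'joint_efforts': [0.0, -56.94, -50.06, -0.0, 0.01, 0.0], 'tool_pos': [196.47, -566.34, 230.26], 'tcp_rot': [-179.9, -0.01, 19.13], 'ft_force': [0.78, 0.5, -0.7], 'wrist_torque': [-0.0, -0.02, -0.02], 'grip_force': 0.0, 'finger_gap': 85.63}
top {'intrinsics': [[447.542, 0.0, 276.368], [0.0, 447.542, 206.428], [0.0, 0.0, 1.0]], 'D': [0.027, 0.0, 0.0, 0.0, 0.0], 'R': [[-0.03, -0.999, 0.012], [-0.995, 0.028, -0.1], [0.099, -0.014, -0.995]], 't': [52.993, 579.598, 1035.123]}
top fitting call [607.3  74.4 200.1] 0.25
top fitting call [581.9 130.3 193.6] 0.87
top fitting call [526.5 105.6 206.8] 0.18
top cover call [586.3 133.8 185.9] 0.69
top cover call [585.2 133.5 197.2] 0.94
top nut_a call [640.  161.  196.8] 0.67
top nut_a call [556.7 192.5 198.2] 0.67
top nut_a call [531.7 110.1 201.6] 0.63
top nut_a call [609.9  76.4 198.4] 0.61
top nut_a call [554.4 189.6 200.8] 0.68
top nut_a call [633.3 154.6 200.6] 0.64
top nut_a call [604.3  73.9 202.2] 0.58
top nut_a call [527.5 105.9 205.7] 0.53
side {'intrinsics': [[532.639, 0.0, 275.586], [0.0, 532.639, 206.994], [0.0, 0.0, 1.0]], 'D': [-0.09, 0.0, 0.0, 0.0, 0.0], 'R': [[-0.783, -0.622, -0.01], [-0.468, 0.6, -0.649], [0.409, -0.503, -0.761]], 't': [492.306, 320.028, 1067.789]}
side fitting call [582.8 130.5   0. ] 0.89
side fitting call [559.5 154.  163.4] 0.62
side cover call [582.5 128.4 178.4] 0.86
side cover call [780.6 129.6   0.8] 0.61
side cover call [581.  146.5 195.5] 0.72
side nut_a call [527.1 110.3 200.5] 0.75
side nut_a call [562.8 187.5 202.5] 0.57
side nut_a call [643.8 160.9 198. ] 0.49
side nut_a call [609.6  77.7 197.6] 0.48
side nut_a call [555.9 197.3 204.8] 0.74
side nut_a call [637.8 168.7 205.7] 0.68
side nut_a call [600.   83.2 203.9] 0.56
side nut_a call [519.3 118.7 206.1] 0.46
```

View pics/top0.png

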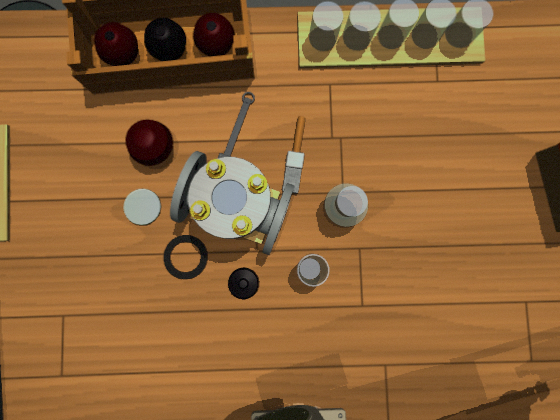

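View pics/side0.png

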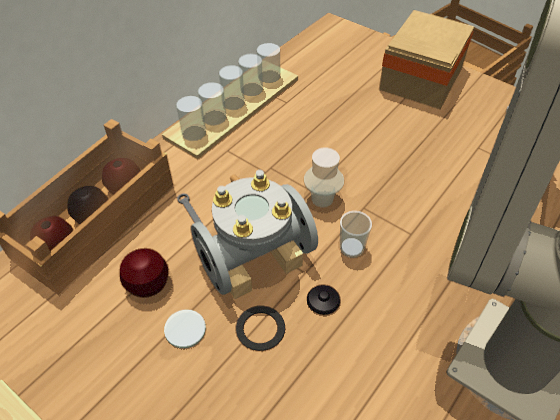

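```bash
cat > h.py <<'E'
import numpy as np,cv2
from bench import sense, eyes, job, models
C0=np.array([585.2,134.6]);YAW=-19.9
def nut(C,yaw):
    a=np.radians(yaw);R=np.array([[np.cos(a),-np.sin(a)],[np.sin(a),np.cos(a)]])
    return {k:C+R@np.array(v)*44.2 for k,v in dict(a=(1,1),b=(-1,1),c=(-1,-1),d=(1,-1)).items()}
def proj(n,X):
    c=eyes.get_calibration(n);r,_=cv2.Rodrigues(np.array(c["R"],float))
    return cv2.projectPoints(np.array(X,float).reshape(-1,1,3),r,np.array(c["t"],float),np.array(c["intrinsics"],float),np.array(c["D"],float))[0][:,0]
def ortho(n,img,cx,cy,z,half=25,px=200):
    g=np.linspace(-half,half,px);U,V=np.meshgrid(g,g)   # image right = -y , up = +x
    P=proj(n,np.stack([cx-V,cy-U,np.full_like(U,z)],-1).reshape(-1,3)).reshape(px,px,2).astype(np.float32)
    return cv2.remap(img,P[...,0],P[...,1],cv2.INTER_CUBIC)
E
python3 - <<'E'
from h import *
N=nut(C0,YAW);print({k:v.round(1) for k,v in N.items()})
rows=[]
for n in("top","side"):
    im=cv2.imread(f"pics/{n}0.png");row=[]
    for k in "abcd":
        o=ortho(n,im,*N[k],224.8);cv2.drawMarker(o,(100,100),(0,0,255),0,12,1);row.append(o)
    rows.append(np.hstack(row))
cv2.imwrite("pics/nuts.png",np.vstack(rows))
E
```

```text
{'a': array([641.8, 161.1]), 'b': array([558.7, 191.2]), 'c': array([528.6, 108.1]), 'd': array([611.7,  78. ])}
```

View pics/nuts.png

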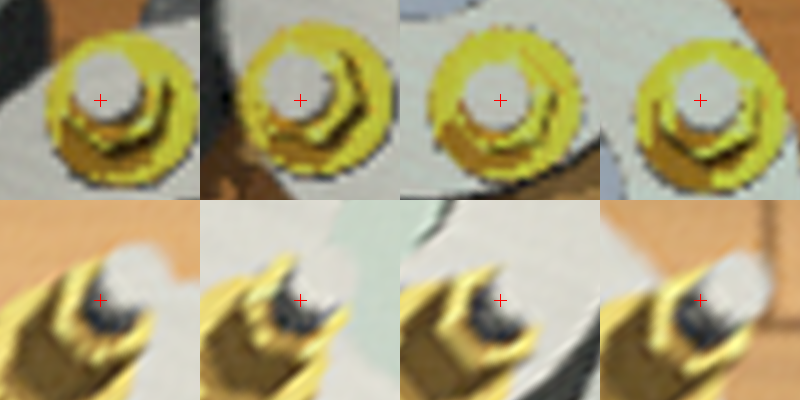

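```bash
cat > fit.py <<'E'
from h import *
from scipy.ndimage import map_coordinates,gaussian_filter
def fitnuts(ims,N,span=5):
    out={}
    for n,im in ims.items():
        f=im.astype(float); up=cv2.resize(f,None,fx=4,fy=4,interpolation=cv2.INTER_CUBIC)
        G=np.sqrt(sum(cv2.Sobel(cv2.GaussianBlur(up[:,:,c],(0,0),2.5),cv2.CV_64F,1,0)**2+cv2.Sobel(cv2.GaussianBlur(up[:,:,c],(0,0),2.5),cv2.CV_64F,0,1)**2 for c in range(3)))
        c=eyes.get_calibration(n);cam=-np.array(c["R"]).T@np.array(c["t"])
        for k,(x,y) in N.items():
            zb=200.5;t=np.linspace(0,2*np.pi,48,endpoint=False)
            circ=lambda r,z:np.stack([r*np.cos(t),r*np.sin(t),np.full_like(t,z)],-1)
            J=proj(n,[[x,y,215],[x+1,y,215],[x,y+1,215]]);Jm=np.stack([J[1]-J[0],J[2]-J[0]],1)
            S=np.arange(-span,span+.1,.5);sh=np.array([(a,b) for a in S for b in S])@Jm.T
            def score(P):
                q=proj(n,P+[x,y,0]);q=(q[None]+sh[:,None]);uv=q*4+1.5
                return map_coordinates(G,[uv[...,1],uv[...,0]],order=1).mean(1)
            base=score(circ(20,zb+4))*1.0+score(circ(8,231))*.7
            res=[]
            for th in range(0,60,2):
                a=np.radians(th+30+60*np.arange(7));r=12/np.cos(np.pi/6)
                V=np.stack([r*np.cos(a),r*np.sin(a)],-1);w=np.linspace(0,1,12)[:,None];seg=[]
                for i in range(6):
                    e=V[i]*(1-w)+V[i+1]*w;vis=np.dot((V[i]+V[i+1]),cam[:2]-[x,y])>0
                    seg.append(np.c_[e,np.full(12,zb+24)])
                    if vis:
                        seg.append(np.c_[e,np.full(12,zb+4)])
                        for vv in(V[i],V[i+1]): seg.append(np.c_[np.repeat(vv[None],12,0),zb+4+20*w])
                s=base+2*score(np.concatenate(seg));j=s.argmax();res.append((s[j],th,*np.array([(p,q) for p in S for q in S])[j]))
            res.sort(reverse=True);out[n,k]=res
    return out
if __name__=="__main__":
    o=fitnuts({n:cv2.imread(f"pics/{n}0.png") for n in("top","side")},nut(C0,YAW))
    for k,r in o.items(): print(k,[(round(s),t,a,b) for s,t,a,b in r[:4]], round(np.median([q[0] for q in r])))
E
python3 fit.py
```

```text
('top', 'a') [(394, 20, np.float64(1.5), np.float64(-3.0)), (393, 22, np.float64(1.5), np.float64(-3.0)), (393, 18, np.float64(1.5), np.float64(-3.0)), (391, 24, np.float64(1.5), np.float64(-3.0))] 372
('top', 'b') [(388, 48, np.float64(2.0), np.float64(-1.5)), (388, 46, np.float64(2.0), np.float64(-1.5)), (387, 50, np.float64(1.5), np.float64(-1.5)), (385, 44, np.float64(2.0), np.float64(-1.5))] 367
('top', 'c') [(343, 0, np.float64(0.0), np.float64(0.0)), (343, 58, np.float64(0.0), np.float64(-0.5)), (342, 56, np.float64(0.0), np.float64(-0.5)), (341, 2, np.float64(0.0), np.float64(0.0))] 328
('top', 'd') [(372, 44, np.float64(-2.0), np.float64(-2.5)), (372, 46, np.float64(-2.0), np.float64(-2.5)), (372, 42, np.float64(-2.0), np.float64(-2.5)), (371, 48, np.float64(-1.5), np.float64(-2.5))] 368
('side', 'a') [(450, 46, np.float64(-5.0), np.float64(-0.5)), (447, 54, np.float64(-5.0), np.float64(0.5)), (447, 56, np.float64(-5.0), np.float64(0.5)), (446, 44, np.float64(-5.0), np.float64(-0.5))] 437
('side', 'b') [(434, 44, np.float64(-3.5), np.float64(2.0)), (431, 42, np.float64(-3.5), np.float64(2.0)), (428, 40, np.float64(-4.0), np.float64(2.0)), (421, 38, np.float64(-4.0), np.float64(2.0))] 388
('side', 'c') [(439, 4, np.float64(-5.0), np.float64(3.0)), (439, 2, np.float64(-5.0), np.float64(3.0)), (439, 6, np.float64(-5.0), np.float64(3.5)), (438, 0, np.float64(-5.0), np.float64(3.0))] 430
('side', 'd') [(407, 42, np.float64(-5.0), np.float64(0.5)), (405, 44, np.float64(-5.0), np.float64(0.5)), (403, 46, np.float64(-5.0), np.float64(1.0)), (400, 48, np.float64(-5.0), np.float64(1.0))] 398
```

```bash
cat >> h.py <<'E'
def plan(target,yaw1,n,start=None,yaw0=None):
    "rows from present (or given) down-pointing pose to target; rz=-dyaw"
    s=sense();p=np.array(start if start is not None else s["tool_pos"],float)
    y=s["tcp_rot"][2] if yaw0 is None else yaw0
    d=(np.array(target)-p)/n;dy=(yaw1-y)/n
    rows=[]
    for i in range(n):
        a=np.radians(y+i*dy);c,sn=np.cos(a),np.sin(a)
        rows.append([round(float(v),1) for v in(d[0]*c+d[1]*sn, d[0]*sn-d[1]*c, -d[2])]+[0,0,round(float(-np.radians(dy)),3)])
    for i in range(0,n,5): print(rows[i:i+5])
E
python3 - <<'E'
from h import *
plan((561,190,290),196,20,start=(196.6,-566.9,231.3),yaw0=19.13)
for n in("top","side"):
    d=np.load(f"{n}0.npy");c=eyes.get_calibration(n)
    v,u=np.mgrid[0:420,0:560];uv=np.stack([u,v],-1).reshape(-1,1,2).astype(float)
    q=cv2.undistortPoints(uv,np.array(c["intrinsics"]),np.array(c["D"])).reshape(420,560,2)
    X=np.dstack([q*d[...,None],d])-np.array(c["t"]);X=X@np.array(c["R"])
    m=(d>0)&(np.hypot(X[...,0]-586,X[...,1]-133.5)<82)&(np.hypot(X[...,0]-586,X[...,1]-133.5)>37)&(abs(X[...,2]-200)<12)
    z=X[m][:,2];h=np.histogram(z,bins=np.arange(188,213,1));print(n,m.sum(),dict(zip(h[1],h[0])),np.median(z))
    m2=(d>0)&(abs(X[...,2]-np.median(z))<3)&(np.hypot(X[...,0]-586,X[...,1]-133.5)<90)
    M=(m2*255).astype(np.uint8);cn=max(cv2.findContours(M,0,1)[0],key=len)[:,0]
    P=X[cn[:,1],cn[:,0],:2];P=cv2.convexHull(P.astype(np.float32))[:,0];(cx,cy),r=cv2.minEnclosingCircle(P)
    A=np.c_[2*P,np.ones(len(P))];sol=np.linalg.lstsq(A,(P**2).sum(1),rcond=None)[0];print(n,"circle",cx,cy,r,sol[:2],np.sqrt(sol[2]+sol[:2]@sol[:2]))
E
```

```text
[[29.6, -29.8, -2.9, 0, 0, -0.154], [33.8, -24.9, -2.9, 0, 0, -0.154], [37.3, -19.4, -2.9, 0, 0, -0.154], [39.8, -13.4, -2.9, 0, 0, -0.154], [41.4, -7.1, -2.9, 0, 0, -0.154]]
[[42.0, -0.7, -2.9, 0, 0, -0.154], [41.6, 5.8, -2.9, 0, 0, -0.154], [40.2, 12.1, -2.9, 0, 0, -0.154], [37.9, 18.1, -2.9, 0, 0, -0.154], [34.6, 23.7, -2.9, 0, 0, -0.154]]
[[30.6, 28.8, -2.9, 0, 0, -0.154], [25.8, 33.2, -2.9, 0, 0, -0.154], [20.4, 36.7, -2.9, 0, 0, -0.154], [14.5, 39.4, -2.9, 0, 0, -0.154], [8.3, 41.2, -2.9, 0, 0, -0.154]]
[[1.8, 42.0, -2.9, 0, 0, -0.154], [-4.6, 41.7, -2.9, 0, 0, -0.154], [-11.0, 40.5, -2.9, 0, 0, -0.154], [-17.1, 38.4, -2.9, 0, 0, -0.154], [-22.8, 35.3, -2.9, 0, 0, -0.154]]
top 3584 {np.int64(188): np.int64(0), np.int64(189): np.int64(0), np.int64(190): np.int64(0), np.int64(191): np.int64(0), np.int64(192): np.int64(0), np.int64(193): np.int64(0), np.int64(194): np.int64(1), np.int64(195): np.int64(7), np.int64(196): np.int64(17), np.int64(197): np.int64(136), np.int64(198): np.int64(374), np.int64(199): np.int64(599), np.int64(200): np.int64(749), np.int64(201): np.int64(608),
[... 557 characters left out ...]
: np.int64(2), np.int64(193): np.int64(2), np.int64(194): np.int64(6), np.int64(195): np.int64(13), np.int64(196): np.int64(42), np.int64(197): np.int64(119), np.int64(198): np.int64(284), np.int64(199): np.int64(410), np.int64(200): np.int64(453), np.int64(201): np.int64(371), np.int64(202): np.int64(206), np.int64(203): np.int64(136), np.int64(204): np.int64(114), np.int64(205): np.int64(86), np.int64(206): np.int64(57), np.int64(207): np.int64(36), np.int64(208): np.int64(19), np.int64(209): np.int64(17), np.int64(210): np.int64(19), np.int64(211): np.int64(21)} 200.67961853418677
side circle 581.049560546875 133.6832275390625 83.40827178955078 [581.81215039 134.86970422] 81.4972839898218
```

{"method": "apply_moves", "body": {"rows": [[29.6,-29.8,-2.9,0,0,-0.154],[33.8,-24.9,-2.9,0,0,-0.154],[37.3,-19.4,-2.9,0,0,-0.154],[39.8,-13.4,-2.9,0,0,-0.154],[41.4,-7.1,-2.9,0,0,-0.154]], "fingers": 42, "grip_force": 45}}

```text
time: 1.32
tool_pos: [288.3, -376.5, 246.0]
tcp_rot: [180.0, 0.0, 63.5]
ft_force: [0.7, 0.1, -0.1]
finger_gap: 42.1
grip_force: 0.0
```

{"method": "apply_moves", "body": {"rows": [[42.0,-0.7,-2.9,0,0,-0.154],[41.6,5.8,-2.9,0,0,-0.154],[40.2,12.1,-2.9,0,0,-0.154],[37.9,18.1,-2.9,0,0,-0.154],[34.6,23.7,-2.9,0,0,-0.154]]}}

```text
time: 1.95
tool_pos: [379.8, -187.5, 260.7]
tcp_rot: [180.0, 0.0, 107.6]
ft_force: [1.5, -0.7, 0.2]
finger_gap: 42.1
grip_force: 0.0
```

{"method": "apply_moves", "body": {"rows": [[30.6,28.8,-2.9,0,0,-0.154],[25.8,33.2,-2.9,0,0,-0.154],[20.4,36.7,-2.9,0,0,-0.154],[14.5,39.4,-2.9,0,0,-0.154],[8.3,41.2,-2.9,0,0,-0.154]]}}

```text
time: 2.58
tool_pos: [471.8, 1.5, 275.1]
tcp_rot: [180.0, 0.0, 151.8]
ft_force: [-0.2, -0.2, -0.1]
finger_gap: 41.8
grip_force: 0.0
```

{"method": "apply_moves", "body": {"rows": [[1.8,42.0,-2.9,0,0,-0.154],[-4.6,41.7,-2.9,0,0,-0.154],[-11.0,40.5,-2.9,0,0,-0.154],[-17.1,38.4,-2.9,0,0,-0.154],[-22.8,35.3,-2.9,0,0,-0.154]]}}

```text
time: 3.2
tool_pos: [564.0, 190.2, 289.5]
tcp_rot: [-180.0, 0.0, -164.1]
ft_force: [1.1, -0.1, 0.2]
finger_gap: 42.1
grip_force: 0.0
```

Run:
```python
from h import *
s=sense();print(np.round(s["joint_pos"],1),np.round(s["tool_pos"],1))
p=np.array(s["tool_pos"]);a=np.radians(s["tcp_rot"][2]-90);y=np.array([np.cos(a),np.sin(a),0]);x=np.array([-y[1],y[0],0])
o=[]
for n in("side","top"):
    im,_=eyes.snapshot(n);im=im[:,:,::-1].copy();cv2.imwrite(f"pics/{n}1.png",im)
    f=5;up=cv2.resize(im,None,fx=f,fy=f,interpolation=cv2.INTER_CUBIC)
    for q in(p,p+21*y+11*x,p+21*y-11*x,p-21*y+11*x,p-21*y-11*x):
        u=proj(n,q)[0]*f+2;cv2.drawMarker(up,tuple(int(v) for v in u),(0,0,255),0,9,1)
    for k,v in nut(np.array([586,133.]),-21.1).items():
        u=proj(n,[*v,231])[0]*f+2;cv2.drawMarker(up,tuple(int(v) for v in u),(255,0,255),1,9,1)
    c=proj(n,[p[0],p[1],250])[0]*f;x0=int(c[0]-200);y0=int(c[1]-300);o.append(up[y0:y0+600,x0:x0+400])
cv2.imwrite("pics/v1.png",np.hstack(o))
```

```text
[ 13.7   5.7  81.1  -0.   93.1 -92.2] [564.  190.2 289.5]
```

View pics/v1.png

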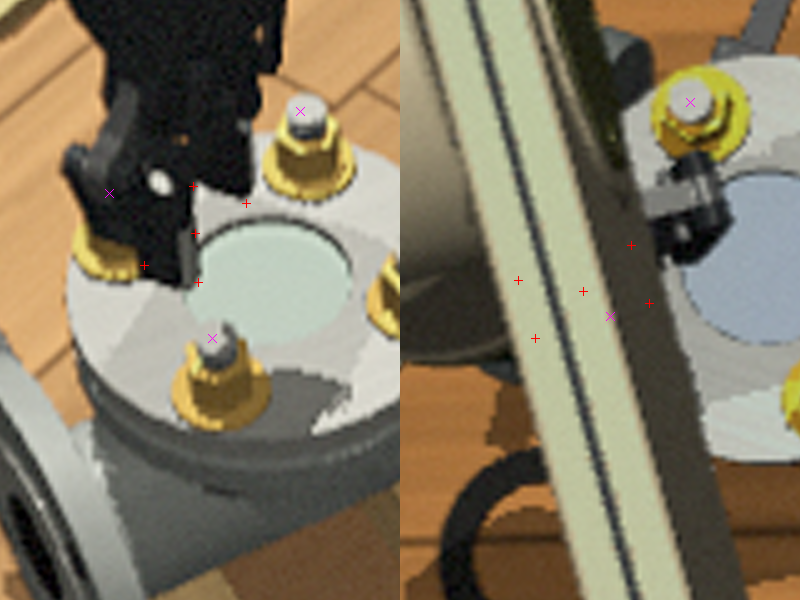

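{"method": "apply_moves", "body": {"rows": [[3.4,-0.8,14,0,0,0],[0,0,14,0,0,0],[0,0,14,0,0,0],[0,0,14,0,0,0],[0,0,8,0,0,0]], "fingers": 42}}

```text
time: 3.92
tool_pos: [559.9, 186.7, 223.8]
tcp_rot: [180.0, -0.1, -164.4]
ft_force: [0.8, -0.1, -0.1]
finger_gap: 42.0
grip_force: 0.0
```

{"method": "apply_moves", "body": {"rows": [[0,0,5,0,0,0],[0,0,5,0,0,0],[0,0,4,0,0,0],[0,0,3,0,0,0],[0,0,0,0,0,0]]}}

```text
time: 4.55
tool_pos: [560.4, 187.1, 208.1]
tcp_rot: [180.0, -0.0, -164.4]
ft_force: [-0.1, 0.2, 0.2]
finger_gap: 42.0
grip_force: 0.0
```

{"method": "apply_moves", "body": {"rows": [[0,0,0,0,0,0],[0,0,0,0,0,0],[0,0,0,0,0,0],[0,0,0,0,0,0],[0,0,0,0,0,0]], "fingers": 18, "grip_force": 20}}

```text
time: 5.18
tool_pos: [560.2, 190.3, 209.3]
tcp_rot: [179.7, 0.1, -164.3]
ft_force: [-4.4, 12.8, 2.2]
finger_gap: 23.1
grip_force: 25.5
```

```bash
cat >> h.py <<'E'
def st():
    s=sense();a=np.radians(s["tcp_rot"][2]);x=np.array([np.cos(a),np.sin(a)]);y=np.array([np.sin(a),-np.cos(a)])
    F=np.array(s["ft_force"]);print("t",round(s["time"],2),"pos",np.round(s["tool_pos"],1),"rot",np.round(s["tcp_rot"],1),"F tool xy",np.round([F[:2]@x,F[:2]@y],1),"Fz",round(F[2],1),"M",np.round(s["wrist_torque"],3),"gap",round(s["finger_gap"],1),"grip",round(s["grip_force"],1),"j6",round(s["joint_pos"][5],1))
E
python3 -c "
from h import *
st()"
```

```text
t 5.17 pos [560.2 190.3 209.3] rot [ 1.797e+02  1.000e-01 -1.643e+02] F tool xy [ 0.8 13.5] Fz 2.2 M [1.975 0.365 0.036] gap 23.1 grip 25.5 j6 -92.1
```

{"method": "apply_moves", "body": {"rows": [[0,1.2,0,0,0,0],[0,1.2,0,0,0,0],[0,1.0,0,0,0,0],[0,0,0,0,0,0],[0,0,0,0,0,0]], "fingers": 18, "grip_force": 45}}

```text
time: 5.8
tool_pos: [560.1, 190.6, 209.4]
tcp_rot: [180.0, 0.1, -164.4]
ft_force: [0.1, 2.5, 5.8]
finger_gap: 22.4
grip_force: 47.3
```

```bash
python3 -c "
from h import *
st()"
```

```text
t 5.8 pos [560.1 190.6 209.4] rot [ 1.800e+02  1.000e-01 -1.644e+02] F tool xy [-0.8  2.4] Fz 5.8 M [0.218 0.081 0.025] gap 22.4 grip 47.3 j6 -91.8
```

{"method": "apply_moves", "body": {"rows": [[0,0.3,0,0,0,0.16],[0,0.2,0,0,0,0.16],[0,0,0,0,0,0.16],[0,0,0,0,0,0.16],[0,0,0,0,0,0.16]]}}

```text
time: 6.42
tool_pos: [559.9, 190.3, 208.9]
tcp_rot: [180.0, 0.1, 149.4]
ft_force: [0.3, -0.0, 3.3]
finger_gap: 22.8
grip_force: 47.1
```

{"method": "apply_moves", "body": {"rows": [[0,0,0,0,0,0.16],[0,0,0,0,0,0.16],[0,0,0,0,0,0.16],[0,0,0,0,0,0.1],[0,0,0,0,0,0.05]]}}

```text
time: 7.05
tool_pos: [559.6, 190.3, 208.5]
tcp_rot: [180.0, 0.0, 113.5]
ft_force: [0.9, -0.9, 3.5]
finger_gap: 22.8
grip_force: 47.0
```

```bash
cat >> h.py <<'E'
def tq(k=4):
    st();m=[sense()["wrist_torque"][2]]
    for _ in range(k): eyes.snapshot("side");m.append(sense()["wrist_torque"][2])
    print("Mz",np.round(m,3),"mean",round(float(np.mean(m)),3))
E
python3 -c "
from h import *
tq()"
```

```text
t 7.05 pos [559.6 190.3 208.5] rot [180.    0.  113.5] F tool xy [-1.2  0.5] Fz 3.5 M [-0.167  0.17   0.048] gap 22.8 grip 47.0 j6 -9.7
Mz [ 0.048  0.03  -0.105 -0.082 -0.042] mean -0.03
```

{"method": "apply_moves", "body": {"rows": [[0,0,0,0,0,0.09],[0,0,0,0,0,0.09],[0,0,0,0,0,0.08],[0,0,0,0,0,0.06],[0,0,0,0,0,0.05]]}}

```text
time: 7.88
tool_pos: [559.5, 190.3, 208.3]
tcp_rot: [-180.0, 0.0, 92.4]
ft_force: [-0.7, -3.0, 2.1]
finger_gap: 23.0
grip_force: 47.0
```

```bash
python3 -c "
from h import *
tq(1)"
```

```text
t 7.88 pos [559.5 190.3 208.3] rot [-180.     0.    92.4] F tool xy [-3.  -0.9] Fz 2.1 M [-0.386  0.29   0.066] gap 23.0 grip 47.0 j6 11.4
Mz [0.066 0.043] mean 0.054
```

{"method": "apply_moves", "body": {"rows": [[-0.2,0,0,0,0,0.09],[-0.2,0,0,0,0,0.09],[-0.2,0,0,0,0,0.08],[-0.1,0,0,0,0,0.06],[0,0,0,0,0,0.05]]}}

```text
time: 8.55
tool_pos: [559.3, 190.4, 208.1]
tcp_rot: [-180.0, -0.0, 71.3]
ft_force: [0.9, 0.5, 0.2]
finger_gap: 22.9
grip_force: 46.8
```

```bash
python3 -c "
from h import *
tq(1)"
```

```text
t 8.55 pos [559.3 190.4 208.1] rot [-180.    -0.    71.3] F tool xy [0.7 0.7] Fz 0.2 M [0.235 0.139 0.156] gap 22.9 grip 46.8 j6 32.5
Mz [0.156 0.062] mean 0.109
```

{"method": "apply_moves", "body": {"rows": [[0,0,0,0,0,0.03],[0,0,0,0,0,0.03],[0,0,0,0,0,0.025],[0,0,0,0,0,0.025],[0,0,0,0,0,0.02]]}}

```text
time: 9.22
tool_pos: [559.3, 190.4, 208.1]
tcp_rot: [-180.0, -0.0, 63.8]
ft_force: [0.6, 3.7, -2.1]
finger_gap: 22.7
grip_force: 46.4
```

```bash
python3 -c "
from h import *
st()"
```

```text
t 9.22 pos [559.3 190.4 208.1] rot [-180.    -0.    63.8] F tool xy [ 3.5 -1.1] Fz -2.1 M [ 0.744 -0.053  0.132] gap 22.7 grip 46.4 j6 40.1
```

{"method": "apply_moves", "body": {"rows": [[0.2,0,0,0,0,0.025],[0.2,0,0,0,0,0.025],[0.2,0,0,0,0,0.02],[0,0,0,0,0,0.02],[0,0,0,0,0,0.02]]}}

```text
time: 9.85
tool_pos: [559.3, 190.5, 208.0]
tcp_rot: [-180.0, 0.0, 57.4]
ft_force: [-2.2, 1.0, -3.0]
finger_gap: 23.0
grip_force: 46.4
```

```bash
python3 -c "
from h import *
st()"
```

```text
t 9.85 pos [559.3 190.5 208. ] rot [-180.     0.    57.4] F tool xy [-0.3 -2.4] Fz -3.0 M [0.272 0.538 0.184] gap 23.0 grip 46.4 j6 46.4
```

{"method": "apply_moves", "body": {"rows": [[0,0,0.2,0,0,0.03],[0,0,0.2,0,0,0.03],[0,0,0.2,0,0,0.03],[0,0,0,0,0,0.02],[0,0,0,0,0,0.02]]}}

```text
time: 10.48
tool_pos: [559.4, 190.6, 208.0]
tcp_rot: [-180.0, 0.0, 50.0]
ft_force: [-5.3, -1.3, 1.7]
finger_gap: 22.8
grip_force: 46.9
```

```bash
python3 -c "
from h import *
st()"
```

```text
t 10.47 pos [559.4 190.6 208. ] rot [-180.    0.   50.] F tool xy [-4.4 -3.2] Fz 1.7 M [0.041 1.173 0.246] gap 22.8 grip 46.9 j6 53.9
```

{"method": "apply_moves", "body": {"rows": [[0,0,0,0,0,0],[0,0,0,0,0,0],[0,0,0,0,0,0],[0,0,-6,0,0,0],[0,0,-12,0,0,0]], "fingers": 42}}

```text
time: 11.1
tool_pos: [559.4, 190.6, 225.9]
tcp_rot: [-180.0, 0.0, 50.1]
ft_force: [-0.2, -0.2, 0.2]
finger_gap: 41.8
grip_force: 0.0
```

```bash
python3 -c "
from h import *
st()
s=sense();p=np.array(s['tool_pos']);plan((610.5,76.3,p[2]),194,15,start=p)"
```

```text
t 11.1 pos [559.4 190.6 225.9] rot [-180.     0.    50.1] F tool xy [-0.3 -0. ] Fz 0.2 M [-0.021 -0.04  -0.006] gap 41.8 grip 0.0 j6 53.8
[[-3.7, 7.5, -0.0, 0, 0, -0.167], [-4.9, 6.8, -0.0, 0, 0, -0.167], [-5.9, 5.9, -0.0, 0, 0, -0.167], [-6.8, 4.8, -0.0, 0, 0, -0.167], [-7.5, 3.6, -0.0, 0, 0, -0.167]]
[[-8.0, 2.3, -0.0, 0, 0, -0.167], [-8.3, 0.9, -0.0, 0, 0, -0.167], [-8.3, -0.5, -0.0, 0, 0, -0.167], [-8.1, -1.8, -0.0, 0, 0, -0.167], [-7.7, -3.2, -0.0, 0, 0, -0.167]]
[[-7.1, -4.4, -0.0, 0, 0, -0.167], [-6.2, -5.5, -0.0, 0, 0, -0.167], [-5.2, -6.5, -0.0, 0, 0, -0.167], [-4.1, -7.3, -0.0, 0, 0, -0.167], [-2.8, -7.9, -0.0, 0, 0, -0.167]]
```

{"method": "apply_moves", "body": {"rows": [[0,0,-28,0,0,0],[-8.6,14.3,0,0,0,-0.167],[-5.9,5.9,0,0,0,-0.167],[-6.8,4.8,0,0,0,-0.167],[-7.5,3.6,0,0,0,-0.167]]}}

```text
time: 11.72
tool_pos: [571.8, 150.5, 255.0]
tcp_rot: [179.9, -0.0, 88.7]
ft_force: [0.4, -0.7, 1.2]
finger_gap: 41.7
grip_force: 0.0
```

{"method": "apply_moves", "body": {"rows": [[-8.0,2.3,0,0,0,-0.167],[-8.3,0.9,0,0,0,-0.167],[-8.3,-0.5,0,0,0,-0.167],[-8.1,-1.8,0,0,0,-0.167],[-7.7,-3.2,0,0,0,-0.167]]}}

```text
time: 12.35
tool_pos: [582.0, 110.2, 255.0]
tcp_rot: [179.9, 0.1, 136.5]
ft_force: [-0.1, -0.1, -0.8]
finger_gap: 41.8
grip_force: 0.0
```

{"method": "apply_moves", "body": {"rows": [[-7.1,-4.4,0,0,0,-0.167],[-6.2,-5.5,0,0,0,-0.167],[-5.2,-6.5,0,0,0,-0.167],[-4.1,-7.3,0,0,0,-0.167],[-2.8,-7.9,0,0,0,-0.167]]}}

```text
time: 12.98
tool_pos: [592.2, 69.7, 255.0]
tcp_rot: [-180.0, 0.1, -175.7]
ft_force: [0.4, -0.3, 0.2]
finger_gap: 41.9
grip_force: 0.0
```

Run:
```python
from h import *
st()
s=sense();p=np.array(s['tool_pos']);y=s['tcp_rot'][2]%360
plan((610.5,76.3,p[2]),194,1,start=p,yaw0=y)
o=[]
for n in("side","top"):
    im,_=eyes.snapshot(n);im=im[:,:,::-1].copy();cv2.imwrite(f"pics/{n}2.png",im)
    f=5;up=cv2.resize(im,None,fx=f,fy=f,interpolation=cv2.INTER_CUBIC)
    for k,v in nut(np.array([585,133.3]),-21.1).items():
        u=proj(n,[*v,231])[0]*f+2;cv2.drawMarker(up,tuple(int(v) for v in u),(255,0,255),1,9,1)
    c=proj(n,[585,133,220])[0]*f;x0=int(c[0]-200);y0=int(c[1]-300);o.append(up[y0:y0+600,x0:x0+400])
cv2.imwrite("pics/v2.png",np.hstack(o))
```

```text
t 12.97 pos [592.2  69.7 255. ] rot [-1.800e+02  1.000e-01 -1.757e+02] F tool xy [-0.4 -0.3] Fz 0.2 M [0.025 0.013 0.019] gap 41.9 grip 0.0 j6 -92.6
[[-18.8, 5.2, -0.0, 0, 0, -0.169]]
```

View pics/v2.png

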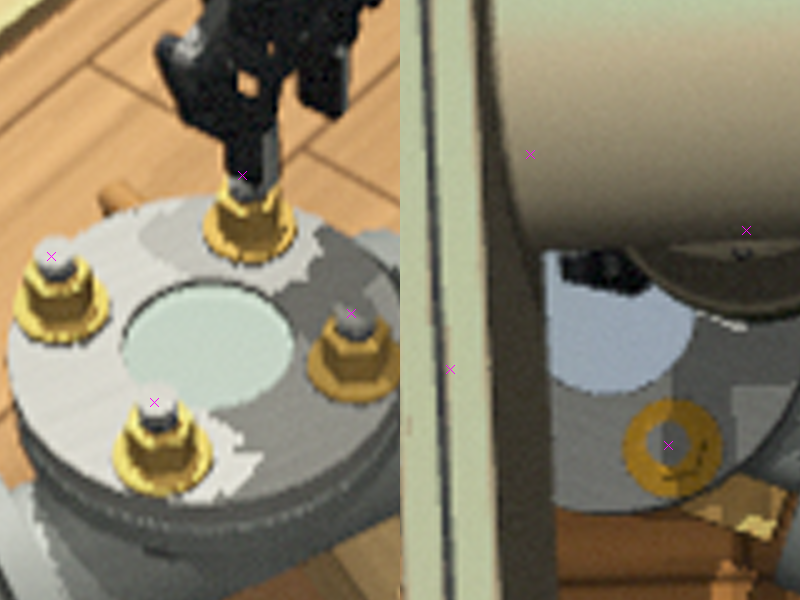

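Run:
```python
from fit import *
N=nut(np.array([585,133.3]),-21.1)
for tag in("0","2"):
    o=fitnuts({n:cv2.imread(f"pics/{n}{tag}.png") for n in("top","side")},N,2.5)
    for k,r in o.items(): print(tag,k,[(round(s),t,float(a),float(b)) for s,t,a,b in r[:4]], round(np.median([q[0] for q in r])))
```

```text
0 ('top', 'a') [(392, 20, 1.5, -0.5), (392, 18, 1.5, -0.5), (392, 22, 1.5, -0.5), (391, 16, 1.5, -0.5)] 371
0 ('top', 'b') [(389, 48, 1.0, -0.5), (388, 46, 1.0, -0.5), (388, 50, 1.0, -0.5), (386, 52, 0.5, -0.5)] 367
0 ('top', 'c') [(344, 58, 1.0, 0.0), (343, 0, 1.0, 0.0), (342, 56, 1.0, 0.0), (340, 2, 0.5, 0.0)] 328
0 ('top', 'd') [(373, 44, -0.5, -0.5), (372, 46, -0.5, -0.5), (372, 42, -0.5, -0.5), (371, 48, -0.5, -0.5)] 367
0 ('side', 'a') [(404, 16, -2.5, 0.5), (404, 18, -2.5, 0.5), (404, 20, -2.5, 0.5), (404, 22, -2.5, 0.5)] 395
0 ('side', 'b') [(408, 44, -2.5, 1.5), (405, 42, -2.5, 1.0), (400, 40, -2.5, 1.0), (399, 50, -2.5, 1.5)] 370
0 ('side', 'c') [(424, 6, -2.5, 1.5), (424, 8, -2.5, 1.5), (423, 4, -2.5, 1.5), (423, 10, -2.5, 1.5)] 412
0 ('side', 'd') [(400, 44, 0.5, -1.5), (400, 46, 0.5, -1.5), (399, 42, 0.5, -1.5), (399, 48, 0.5, -1.5)] 393
2 ('top', 'a') [(120, 4, 2.5, 2.5), (119, 6, -0.5, 2.5), (117, 8, -1.0, 2.5), (115, 10, -1.5, 2.5)] 100
2 ('top', 'b') [(286, 28, -2.0, -0.5), (285, 26, -2.0, -0.5), (283, 24, -1.5, -0.5), (281, 22, -1.0, -0.5)] 268
2 ('top', 'c') [(179, 32, 1.0, 0.0), (178, 30, 1.0, 0.0), (178, 34, 1.0, 0.0), (177, 28, 1.0, 0.0)] 168
2 ('top', 'd') [(83, 14, 2.5, 2.5), (83, 12, 2.5, 2.5), (82, 16, 2.5, 2.5), (82, 10, 2.5, 2.5)] 81
2 ('side', 'a') [(403, 18, -2.5, 0.5), (403, 22, -2.5, 0.5), (403, 20, -2.5, 0.5), (402, 16, -2.5, 0.5)] 393
2 ('side', 'b') [(383, 14, -2.5, 2.0), (383, 12, -2.5, 2.0), (383, 18, -2.5, 2.0), (383, 16, -2.5, 2.0)] 378
2 ('side', 'c') [(267, 8, -2.5, 1.0), (267, 6, -2.5, 1.0), (267, 10, -2.5, 1.0), (267, 4, -2.5, 0.5)] 255
2 ('side', 'd') [(366, 42, -2.5, 2.0), (364, 44, -2.5, 2.0), (361, 46, -2.5, 2.0), (358, 48, -2.5, 2.0)] 347
```

{"method": "apply_moves", "body": {"rows": [[-10,2.6,0,0,0,-0.085],[-8.8,2.6,0,0,0,-0.085],[0,0,10,0,0,0],[0,0,10,0,0,0],[0,0,0,0,0,0]]}}

```text
time: 13.7
tool_pos: [608.7, 77.1, 231.8]
tcp_rot: [180.0, -0.2, -166.3]
ft_force: [-0.9, -0.7, -0.1]
finger_gap: 42.2
grip_force: 0.0
```

{"method": "apply_moves", "body": {"rows": [[0,0,8,0,0,0],[0,0,8,0,0,0],[0,0,6,0,0,0],[0,0,4,0,0,0],[0,0,0,0,0,0]]}}

```text
time: 14.32
tool_pos: [609.7, 77.1, 207.2]
tcp_rot: [180.0, -0.0, -166.2]
ft_force: [-0.0, 0.1, -0.4]
finger_gap: 42.1
grip_force: 0.0
```

{"method": "apply_moves", "body": {"rows": [[0,0,0,0,0,0],[0,0,0,0,0,0],[0,0,0,0,0,0],[0,0,0,0,0,0],[0,0,0,0,0,0]], "fingers": 18, "grip_force": 20}}

```text
time: 14.95
tool_pos: [610.2, 76.5, 208.2]
tcp_rot: [-179.9, 0.0, -166.3]
ft_force: [-0.4, -5.0, 1.9]
finger_gap: 25.7
grip_force: 20.2
```

```bash
python3 -c "
from h import *
st()"
```

```text
t 14.95 pos [610.2  76.5 208.2] rot [-179.9    0.  -166.3] F tool xy [ 1.6 -4.7] Fz 1.9 M [-0.884 -0.058 -0.031] gap 25.7 grip 20.2 j6 -101.3
```

{"method": "apply_moves", "body": {"rows": [[0,-0.5,0,0,0,0],[0,-0.5,-0.5,0,0,0],[0,0,-0.5,0,0,0],[0,0,0,0,0,0],[0,0,0,0,0,0]], "grip_force": 45}}

```text
time: 15.58
tool_pos: [610.1, 76.4, 208.4]
tcp_rot: [180.0, 0.0, -166.2]
ft_force: [2.8, -2.0, -2.5]
finger_gap: 24.6
grip_force: 44.2
```

```bash
python3 -c "
from h import *
st()"
```

```text
t 15.57 pos [610.1  76.4 208.4] rot [ 180.     0.  -166.2] F tool xy [-2.3 -2.6] Fz -2.5 M [-0.278 -0.44  -0.03 ] gap 24.6 grip 44.2 j6 -101.4
```

{"method": "apply_moves", "body": {"rows": [[0,0,0,0,0,0],[0,0,0,0,0,0],[0,0,0,0,0,0.1],[0,0,0,0,0,0.1],[0,0,0,0,0,0]], "fingers": 36}}

```text
time: 16.2
tool_pos: [610.0, 76.4, 208.9]
tcp_rot: [180.0, 0.0, -177.6]
ft_force: [-0.2, 0.4, -0.4]
finger_gap: 35.8
grip_force: 0.0
```

{"method": "apply_moves", "body": {"rows": [[0,0,0,0,0,0],[0,0,0,0,0,0],[0,0,0,0,0,0],[0,0,0,0,0,0],[0,0,0,0,0,0]], "fingers": 18, "grip_force": 45}}

```text
time: 16.82
tool_pos: [610.1, 76.2, 209.0]
tcp_rot: [180.0, 0.0, -177.7]
ft_force: [-2.9, 0.2, 5.4]
finger_gap: 23.3
grip_force: 44.4
```

```bash
python3 -c "
from h import *
st()"
```

```text
t 16.82 pos [610.1  76.2 209. ] rot [ 180.     0.  -177.7] F tool xy [2.9 0.3] Fz 5.4 M [-0.061  0.431  0.032] gap 23.3 grip 44.4 j6 -90.0
```

{"method": "apply_moves", "body": {"rows": [[0.2,0,0,0,0,0.16],[0.2,0,0,0,0,0.16],[0,0,0,0,0,0.16],[0,0,0,0,0,0.16],[0,0,0,0,0,0.16]]}}

```text
time: 17.45
tool_pos: [610.0, 76.0, 208.6]
tcp_rot: [180.0, 0.0, 136.2]
ft_force: [1.0, -1.1, 1.5]
finger_gap: 23.2
grip_force: 44.0
```

{"method": "apply_moves", "body": {"rows": [[0,0,0,0,0,0.16],[0,0,0,0,0,0.16],[0,0,0,0,0,0.16],[0,0,0,0,0,0.1],[0,0,0,0,0,0.05]]}}

```text
time: 18.08
tool_pos: [609.8, 75.9, 208.2]
tcp_rot: [-180.0, 0.0, 100.2]
ft_force: [0.1, -1.5, 0.7]
finger_gap: 23.1
grip_force: 44.0
```

```bash
python3 -c "
from h import *
st()"
```

```text
t 18.07 pos [609.8  75.9 208.2] rot [-180.     0.   100.2] F tool xy [-1.5 -0.2] Fz 0.7 M [-0.301 -0.083  0.044] gap 23.1 grip 44.0 j6 -7.9
```

{"method": "apply_moves", "body": {"rows": [[-0.2,0,0.05,0,0,0.09],[-0.2,0,0.05,0,0,0.09],[0,0,0.05,0,0,0.08],[0,0,0.05,0,0,0.06],[0,0,0,0,0,0.05]]}}

```text
time: 18.7
tool_pos: [609.7, 75.9, 208.0]
tcp_rot: [-180.0, 0.0, 79.1]
ft_force: [-0.5, -0.5, 1.0]
finger_gap: 23.4
grip_force: 44.0
```

```bash
python3 -c "
from h import *
st()"
```

```text
t 18.7 pos [609.7  75.9 208. ] rot [-180.     0.    79.1] F tool xy [-0.5 -0.4] Fz 1.0 M [0.03  0.066 0.095] gap 23.4 grip 44.0 j6 13.2
```

{"method": "apply_moves", "body": {"rows": [[0,0,0.03,0,0,0.05],[0,0,0.03,0,0,0.05],[0,0,0.03,0,0,0.05],[0,0,0.03,0,0,0.03],[0,0,0,0,0,0.02]]}}

```text
time: 19.32
tool_pos: [609.6, 75.9, 208.0]
tcp_rot: [-180.0, 0.0, 67.7]
ft_force: [-0.8, -0.4, -0.6]
finger_gap: 23.2
grip_force: 44.1
```

```bash
python3 -c "
from h import *
st()"
```

```text
t 19.32 pos [609.6  75.9 208. ] rot [-180.     0.    67.7] F tool xy [-0.7 -0.6] Fz -0.6 M [0.06  0.07  0.199] gap 23.2 grip 44.1 j6 24.6
```

{"method": "apply_moves", "body": {"rows": [[0,0,0.03,0,0,0.025],[0,0,0.03,0,0,0.025],[0,0,0.03,0,0,0.02],[0,0,0,0,0,0.02],[0,0,0,0,0,0.02]]}}

```text
time: 19.95
tool_pos: [609.6, 75.9, 208.0]
tcp_rot: [-180.0, 0.0, 61.3]
ft_force: [0.4, 0.8, -3.8]
finger_gap: 23.3
grip_force: 44.2
```

```bash
python3 -c "
from h import *
st()
N=nut(np.array([584.6,133.25]),-21.1);print(N)"
```

```text
t 19.95 pos [609.6  75.9 208. ] rot [-180.     0.    61.3] F tool xy [ 0.8 -0. ] Fz -3.8 M [0.149 0.042 0.247] gap 23.3 grip 44.2 j6 31.0
{'a': array([641.74840516, 158.57468732]), 'b': array([559.27531268, 190.39840516]), 'c': array([527.45159484, 107.92531268]), 'd': array([609.92468732,  76.10159484])}
```

{"method": "apply_moves", "body": {"rows": [[0,0,0,0,0,0],[0,0,0,0,0,0],[0,0,0,0,0,0],[0,0,-14,0,0,0],[0,0,-30,0,0,0]], "fingers": 42}}

```text
time: 20.58
tool_pos: [608.9, 75.8, 252.0]
tcp_rot: [-179.9, 0.1, 61.4]
ft_force: [0.5, 0.4, -0.2]
finger_gap: 41.7
grip_force: 0.0
```

```bash
python3 -c "
from h import *
st()
plan((641.7,158.6,252),178,14,start=(609.6,75.9,252))"
```

```text
t 20.57 pos [608.9  75.8 252. ] rot [-1.799e+02  1.000e-01  6.140e+01] F tool xy [0.6 0.3] Fz -0.2 M [-0.039 -0.037  0.05 ] gap 41.7 grip 0.0 j6 30.9
[[6.3, -0.8, -0.0, 0, 0, -0.145], [6.3, 0.1, -0.0, 0, 0, -0.145], [6.3, 1.0, -0.0, 0, 0, -0.145], [6.0, 1.9, -0.0, 0, 0, -0.145], [5.7, 2.8, -0.0, 0, 0, -0.145]]
[[5.2, 3.6, -0.0, 0, 0, -0.145], [4.7, 4.3, -0.0, 0, 0, -0.145], [4.0, 4.9, -0.0, 0, 0, -0.145], [3.2, 5.4, -0.0, 0, 0, -0.145], [2.4, 5.9, -0.0, 0, 0, -0.145]]
[[1.5, 6.1, -0.0, 0, 0, -0.145], [0.6, 6.3, -0.0, 0, 0, -0.145], [-0.3, 6.3, -0.0, 0, 0, -0.145], [-1.2, 6.2, -0.0, 0, 0, -0.145]]
```

{"method": "apply_moves", "body": {"rows": [[6.3,-0.8,0,0,0,-0.145],[6.3,0.1,0,0,0,-0.145],[6.3,1.0,0,0,0,-0.145],[6.0,1.9,0,0,0,-0.145],[5.7,2.8,0,0,0,-0.145]]}}

```text
time: 21.2
tool_pos: [621.7, 105.5, 253.7]
tcp_rot: [179.9, 0.0, 103.2]
ft_force: [-0.2, -0.1, -1.1]
finger_gap: 41.9
grip_force: 0.0
```

{"method": "apply_moves", "body": {"rows": [[5.2,3.6,0,0,0,-0.145],[4.7,4.3,0,0,0,-0.145],[4.0,4.9,0,0,0,-0.145],[3.2,5.4,0,0,0,-0.145],[2.4,5.9,0,0,0,-0.145]]}}

```text
time: 21.82
tool_pos: [633.2, 135.0, 253.7]
tcp_rot: [179.9, 0.1, 144.8]
ft_force: [0.2, 0.2, 1.1]
finger_gap: 42.3
grip_force: 0.0
```

{"method": "apply_moves", "body": {"rows": [[1.5,6.1,0,0,0,-0.145],[0.6,6.3,0,0,0,-0.145],[-0.3,6.3,0,0,0,-0.145],[-1.2,6.2,0,0,0,-0.145],[0,0,0,0,0,0]]}}

```text
time: 22.45
tool_pos: [642.5, 158.6, 253.4]
tcp_rot: [180.0, 0.1, 177.7]
ft_force: [-0.3, 0.2, 0.2]
finger_gap: 41.7
grip_force: 0.0
```

```bash
python3 -c "
from h import *
st()
s=sense();plan((641.7,158.6,s['tool_pos'][2]),178,1,yaw0=s['tcp_rot'][2]%360)"
```

```text
t 22.45 pos [642.5 158.6 253.4] rot [1.800e+02 1.000e-01 1.777e+02] F tool xy [0.3 0.1] Fz 0.2 M [0.01 0.   0.06] gap 41.7 grip 0.0 j6 -78.3
[[0.7, -0.1, -0.0, 0, 0, -0.005]]
```

Descend 45 mm onto nut a and close.

{"method": "apply_moves", "body": {"rows": [[0.7,0,10,0,0,0],[0,0,12,0,0,0],[0,0,12,0,0,0],[0,0,7,0,0,0],[0,0,4,0,0,0]]}}

```text
time: 23.08
tool_pos: [641.1, 158.2, 206.4]
tcp_rot: [-180.0, -0.1, 177.7]
ft_force: [-0.1, -0.2, -0.4]
finger_gap: 42.1
grip_force: 0.0
```

{"method": "apply_moves", "body": {"rows": [[0,0,0,0,0,0],[0,0,0,0,0,0],[0,0,0,0,0,0],[0,0,0,0,0,0],[0,0,0,0,0,0]], "fingers": 18, "grip_force": 45}}

```text
time: 23.7
tool_pos: [641.3, 158.5, 207.3]
tcp_rot: [180.0, -0.0, 177.7]
ft_force: [-2.6, 2.0, -1.6]
finger_gap: 23.6
grip_force: 44.9
```

```bash
python3 -c "
from h import *
st()"
```

```text
t 23.7 pos [641.3 158.5 207.3] rot [180.   -0.  177.7] F tool xy [2.7 1.9] Fz -1.6 M [ 0.343  0.235 -0.017] gap 23.6 grip 44.9 j6 -78.3
```

{"method": "apply_moves", "body": {"rows": [[0.2,0.2,0,0,0,0.16],[0.2,0,0.1,0,0,0.16],[0,0,0.1,0,0,0.16],[0,0,0.1,0,0,0.16],[0,0,0.1,0,0,0.16]]}}

```text
time: 24.32
tool_pos: [641.5, 158.9, 206.8]
tcp_rot: [179.9, 0.0, 131.6]
ft_force: [1.6, 3.0, -3.4]
finger_gap: 23.5
grip_force: 44.5
```

{"method": "apply_moves", "body": {"rows": [[0,0,0.1,0,0,0.16],[0,0,0.1,0,0,0.16],[0,0,0.1,0,0,0.16],[0,0,0.05,0,0,0.1],[0,0,0,0,0,0.05]]}}

```text
time: 24.95
tool_pos: [641.8, 159.0, 206.4]
tcp_rot: [179.9, -0.0, 95.7]
ft_force: [4.6, 4.5, -6.0]
finger_gap: 23.8
grip_force: 44.4
```

```bash
python3 -c "
from h import *
st()"
```

```text
t 24.95 pos [641.8 159.  206.4] rot [179.9  -0.   95.7] F tool xy [4.1 5. ] Fz -6.0 M [ 0.627 -0.754  0.063] gap 23.8 grip 44.4 j6 3.8
```

{"method": "apply_moves", "body": {"rows": [[0.4,0.4,0.3,0,0,0.09],[0.4,0.4,0.3,0,0,0.09],[0.3,0.4,0.2,0,0,0.08],[0,0,0.1,0,0,0.06],[0,0,0,0,0,0.05]]}}

```text
time: 25.58
tool_pos: [642.2, 159.1, 206.1]
tcp_rot: [180.0, 0.0, 74.5]
ft_force: [-2.1, 0.1, 0.5]
finger_gap: 23.7
grip_force: 45.0
```

```bash
python3 -c "
from h import *
st()"
```

```text
t 25.57 pos [642.2 159.1 206.1] rot [180.    0.   74.5] F tool xy [-0.5 -2. ] Fz 0.5 M [-0.155  0.426  0.012] gap 23.7 grip 45.0 j6 25.0
```

Still running free (0.01). Continue 20°.

{"method": "apply_moves", "body": {"rows": [[0,-0.3,0.05,0,0,0.09],[0,-0.2,0.05,0,0,0.09],[0,0,0.05,0,0,0.08],[0,0,0.05,0,0,0.06],[0,0,0,0,0,0.05]]}}

```text
time: 26.2
tool_pos: [642.3, 159.1, 205.9]
tcp_rot: [179.9, -0.0, 53.3]
ft_force: [1.2, -2.3, -1.8]
finger_gap: 23.6
grip_force: 44.8
```

```bash
python3 -c "
from h import *
st()"
```

```text
t 26.2 pos [642.3 159.1 205.9] rot [179.9  -0.   53.3] F tool xy [-1.1  2.4] Fz -1.8 M [-0.241 -0.14   0.058] gap 23.6 grip 44.8 j6 46.3
```

{"method": "apply_moves", "body": {"rows": [[-0.1,0.2,0.1,0,0,0.09],[-0.1,0.2,0.1,0,0,0.09],[0,0,0.1,0,0,0.08],[0,0,0.05,0,0,0.06],[0,0,0,0,0,0.05]]}}

```text
time: 26.82
tool_pos: [642.5, 158.8, 205.7]
tcp_rot: [179.9, -0.1, 32.1]
ft_force: [0.3, -1.2, -1.3]
finger_gap: 23.3
grip_force: 44.9
```

```bash
python3 -c "
from h import *
st()"
```

```text
t 26.82 pos [642.5 158.8 205.7] rot [ 1.799e+02 -1.000e-01  3.210e+01] F tool xy [-0.4  1.1] Fz -1.3 M [-0.115 -0.082  0.055] gap 23.3 grip 44.9 j6 67.4
```

{"method": "apply_moves", "body": {"rows": [[0,0.2,0.1,0,0,0.09],[0,0,0.1,0,0,0.09],[0,0,0.1,0,0,0.08],[0,0,0.05,0,0,0.06],[0,0,0,0,0,0.05]]}}

```text
time: 27.45
tool_pos: [642.6, 158.7, 205.4]
tcp_rot: [179.9, -0.1, 10.9]
ft_force: [0.0, -1.3, -0.1]
finger_gap: 23.4
grip_force: 44.9
```

```bash
python3 -c "
from h import *
st()"
```

```text
t 27.45 pos [642.6 158.7 205.4] rot [ 1.799e+02 -1.000e-01  1.090e+01] F tool xy [-0.2  1.3] Fz -0.1 M [-0.071 -0.018  0.041] gap 23.4 grip 44.9 j6 88.6
```

{"method": "apply_moves", "body": {"rows": [[0,0.2,0.05,0,0,0.08],[0,0,0.05,0,0,0.08],[0,0,0.05,0,0,0.07],[0,0,0,0,0,0.05],[0,0,0,0,0,0.04]]}}

```text
time: 28.08
tool_pos: [642.6, 158.4, 205.3]
tcp_rot: [180.0, -0.1, -7.4]
ft_force: [-1.0, -1.2, -0.1]
finger_gap: 23.6
grip_force: 44.1
```

```bash
python3 -c "
from h import *
st()"
```

```text
t 28.07 pos [642.6 158.4 205.3] rot [ 1.8e+02 -1.0e-01 -7.4e+00] F tool xy [-0.8  1.3] Fz -0.1 M [-0.18  -0.029  0.17 ] gap 23.6 grip 44.1 j6 106.9
```

{"method": "apply_moves", "body": {"rows": [[0,0.2,0.05,0,0,0.04],[0,0,0.05,0,0,0.04],[0,0,0,0,0,0.03],[0,0,0,0,0,0.025],[0,0,0,0,0,0.02]]}}

```text
time: 28.7
tool_pos: [642.6, 158.4, 205.2]
tcp_rot: [180.0, -0.1, -16.3]
ft_force: [0.1, -4.2, 4.2]
finger_gap: 23.3
grip_force: 43.9
```

```bash
python3 -c "
from h import *
st()"
```

```text
t 28.7 pos [642.6 158.4 205.2] rot [ 1.80e+02 -1.00e-01 -1.63e+01] F tool xy [1.3 4. ] Fz 4.2 M [-0.546 -0.174  0.338] gap 23.3 grip 43.9 j6 115.7
```

```bash
python3 -c "
from h import *
tq(3);st()"
```

```text
t 28.7 pos [642.6 158.4 205.2] rot [ 1.80e+02 -1.00e-01 -1.63e+01] F tool xy [1.3 4. ] Fz 4.2 M [-0.546 -0.174  0.338] gap 23.3 grip 43.9 j6 115.7
Mz [0.338 0.253 0.272 0.266] mean 0.282
t 28.85 pos [642.6 158.4 205.2] rot [ 1.80e+02 -1.00e-01 -1.62e+01] F tool xy [2.5 3.9] Fz 5.2 M [-0.708 -0.172  0.266] gap 23.8 grip 44.6 j6 115.7
```

{"method": "apply_moves", "body": {"rows": [[0,0,0,0,0,0],[0,0,0,0,0,0],[0,0,0,0,0,0],[0,0,-14,0,0,0],[0,0,-32,0,0,0]], "fingers": 42}}

```text
time: 29.48
tool_pos: [641.0, 158.8, 249.7]
tcp_rot: [179.9, 0.2, -16.2]
ft_force: [0.2, 0.3, 0.1]
finger_gap: 41.9
grip_force: 0.0
```

Run:
```python
from h import *
st()
tl=[]
for n,ctr in(("top",(527.5,107.8)),("side",(527,106))):
    im=cv2.imread(f"pics/{n}0.png");row=[]
    for th in(None,0,15,30):
        f=12;c=proj(n,[*ctr,213])[0];M=np.float32([[f,0,100-f*c[0]],[0,f,100-f*c[1]]])
        o=cv2.warpAffine(im,M,(200,200),flags=cv2.INTER_CUBIC)
        if th is not None:
            a=np.radians(th+30+60*np.arange(6));V=13.86*np.stack([np.cos(a),np.sin(a)],-1)+ctr
            for z in(204.5,224.5):
                q=(proj(n,np.c_[V,np.full(6,z)])*f+M[:,2]).astype(np.int32);cv2.polylines(o,[q],True,(0,0,255) if z>210 else (255,0,0),1)
        row.append(o)
    tl.append(np.hstack(row))
cv2.imwrite("pics/v3.png",np.vstack(tl))
```

```text
t 29.48 pos [641.  158.8 249.7] rot [179.9   0.2 -16.2] F tool xy [ 0.1 -0.3] Fz 0.1 M [ 0.014 -0.059  0.032] gap 41.9 grip 0.0 j6 115.7
```

View pics/v3.png

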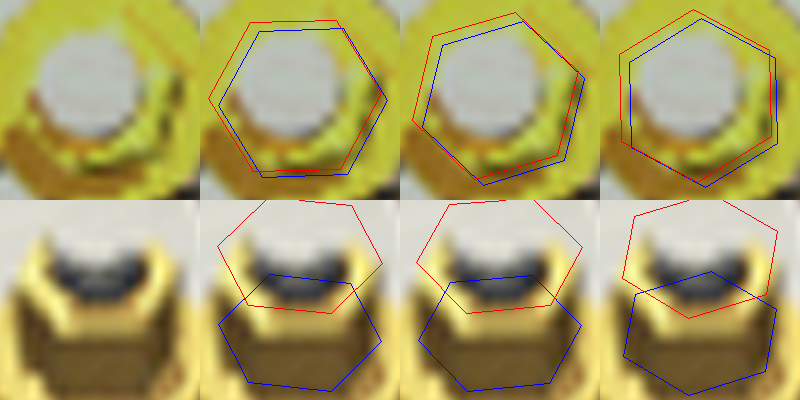

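```bash
python3 -c "
from h import *
plan((526.9,107.7,252),156,20,start=(642.4,158.6,252),yaw0=-16.2)"
```

```text
[[-4.8, 4.1, -0.0, 0, 0, -0.15], [-5.4, 3.3, -0.0, 0, 0, -0.15], [-5.8, 2.4, -0.0, 0, 0, -0.15], [-6.1, 1.5, -0.0, 0, 0, -0.15], [-6.3, 0.6, -0.0, 0, 0, -0.15]]
[[-6.3, -0.3, -0.0, 0, 0, -0.15], [-6.2, -1.3, -0.0, 0, 0, -0.15], [-5.9, -2.2, -0.0, 0, 0, -0.15], [-5.5, -3.0, -0.0, 0, 0, -0.15], [-5.0, -3.8, -0.0, 0, 0, -0.15]]
[[-4.4, -4.5, -0.0, 0, 0, -0.15], [-3.6, -5.2, -0.0, 0, 0, -0.15], [-2.8, -5.6, -0.0, 0, 0, -0.15], [-2.0, -6.0, -0.0, 0, 0, -0.15], [-1.0, -6.2, -0.0, 0, 0, -0.15]]
[[-0.1, -6.3, -0.0, 0, 0, -0.15], [0.9, -6.3, -0.0, 0, 0, -0.15], [1.8, -6.1, -0.0, 0, 0, -0.15], [2.7, -5.7, -0.0, 0, 0, -0.15], [3.5, -5.3, -0.0, 0, 0, -0.15]]
```

{"method": "apply_moves", "body": {"rows": [[-4.8,4.1,0,0,0,-0.15],[-5.4,3.3,0,0,0,-0.15],[-5.8,2.4,0,0,0,-0.15],[-6.1,1.5,0,0,0,-0.15],[-6.3,0.6,0,0,0,-0.15]]}}

```text
time: 30.1
tool_pos: [613.2, 146.2, 251.8]
tcp_rot: [180.0, -0.1, 27.0]
ft_force: [0.5, 0.2, -0.0]
finger_gap: 42.2
grip_force: 0.0
```

{"method": "apply_moves", "body": {"rows": [[-6.3,-0.3,0,0,0,-0.15],[-6.2,-1.3,0,0,0,-0.15],[-5.9,-2.2,0,0,0,-0.15],[-5.5,-3.0,0,0,0,-0.15],[-5.0,-3.8,0,0,0,-0.15]]}}

```text
time: 30.72
tool_pos: [584.5, 133.5, 251.8]
tcp_rot: [179.9, -0.0, 70.0]
ft_force: [-0.3, 0.1, 0.2]
finger_gap: 42.0
grip_force: 0.0
```

{"method": "apply_moves", "body": {"rows": [[-4.4,-4.5,0,0,0,-0.15],[-3.6,-5.2,0,0,0,-0.15],[-2.8,-5.6,0,0,0,-0.15],[-2.0,-6.0,0,0,0,-0.15],[-1.0,-6.2,0,0,0,-0.15]]}}

```text
time: 31.35
tool_pos: [555.6, 120.9, 251.9]
tcp_rot: [179.9, 0.0, 113.0]
ft_force: [-0.6, -0.1, 0.1]
finger_gap: 42.0
grip_force: 0.0
```

{"method": "apply_moves", "body": {"rows": [[-0.1,-6.3,0,0,0,-0.15],[0.9,-6.3,0,0,0,-0.15],[1.8,-6.1,0,0,0,-0.15],[2.7,-5.7,0,0,0,-0.15],[3.5,-5.3,0,0,0,-0.15]]}}

```text
time: 31.98
tool_pos: [526.5, 108.3, 251.9]
tcp_rot: [180.0, 0.1, 155.9]
ft_force: [-0.1, 1.0, -0.5]
finger_gap: 42.2
grip_force: 0.0
```

```bash
python3 -c "
from h import *
st()
eyes.snapshot('side');st()
s=sense();plan((526.9,107.7,s['tool_pos'][2]),156,1)"
```

```text
t 31.98 pos [526.5 108.3 251.9] rot [1.800e+02 1.000e-01 1.559e+02] F tool xy [0.5 0.9] Fz -0.5 M [-0.001  0.047  0.02 ] gap 42.2 grip 0.0 j6 -59.8
t 32.02 pos [526.1 108.1 251.9] rot [1.800e+02 1.000e-01 1.564e+02] F tool xy [-0.4  0.5] Fz -0.3 M [ 0.02  -0.04  -0.056] gap 42.2 grip 0.0 j6 -60.2
[[-0.9, -0.1, -0.0, 0, 0, 0.006]]
```

Descend 44 mm onto c and close.

{"method": "apply_moves", "body": {"rows": [[-0.6,0,10,0,0,0],[0,0,12,0,0,0],[0,0,11,0,0,0],[0,0,7,0,0,0],[0,0,4,0,0,0]]}}

```text
time: 32.65
tool_pos: [526.7, 108.1, 205.6]
tcp_rot: [-180.0, -0.1, 155.6]
ft_force: [0.8, 0.4, -0.7]
finger_gap: 42.0
grip_force: 0.0
```

{"method": "apply_moves", "body": {"rows": [[0,0,0,0,0,0],[0,0,0,0,0,0],[0,0,0,0,0,0],[0,0,0,0,0,0],[0,0,0,0,0,0]], "fingers": 18, "grip_force": 45}}

```text
time: 33.28
tool_pos: [527.1, 108.4, 206.7]
tcp_rot: [180.0, 0.0, 155.7]
ft_force: [0.9, 4.4, -0.3]
finger_gap: 23.2
grip_force: 45.0
```

```bash
python3 -c "
from h import *
st()"
```

```text
t 33.27 pos [527.1 108.4 206.7] rot [180.    0.  155.7] F tool xy [1.  4.3] Fz -0.3 M [ 0.768 -0.237 -0.011] gap 23.2 grip 45.0 j6 -59.5
```

{"method": "apply_moves", "body": {"rows": [[0.1,0.4,0,0,0,0.16],[0.1,0.4,0.1,0,0,0.16],[0,0,0.1,0,0,0.16],[0,0,0.1,0,0,0.16],[0,0,0.1,0,0,0.16]]}}

```text
time: 33.9
tool_pos: [527.3, 108.6, 206.2]
tcp_rot: [180.0, 0.0, 109.5]
ft_force: [0.9, 1.3, -0.7]
finger_gap: 23.3
grip_force: 45.4
```

{"method": "apply_moves", "body": {"rows": [[0,0,0.1,0,0,0.16],[0,0,0.1,0,0,0.16],[0,0,0.1,0,0,0.16],[0,0,0.05,0,0,0.1],[0,0,0,0,0,0.05]]}}

```text
time: 34.52
tool_pos: [527.4, 108.6, 205.8]
tcp_rot: [180.0, 0.0, 73.6]
ft_force: [2.5, 2.1, -0.3]
finger_gap: 23.2
grip_force: 45.3
```

```bash
python3 -c "
from h import *
st()"
```

```text
t 34.52 pos [527.4 108.6 205.8] rot [180.    0.   73.6] F tool xy [2.7 1.8] Fz -0.3 M [ 0.338 -0.353 -0.029] gap 23.2 grip 45.3 j6 22.6
```

{"method": "apply_moves", "body": {"rows": [[0.3,0.2,0.05,0,0,0.09],[0.3,0.2,0.05,0,0,0.09],[0,0,0.05,0,0,0.08],[0,0,0.05,0,0,0.06],[0,0,0,0,0,0.05]]}}

```text
time: 35.15
tool_pos: [527.6, 108.6, 205.6]
tcp_rot: [180.0, 0.1, 52.4]
ft_force: [0.5, -0.9, 1.0]
finger_gap: 23.1
grip_force: 45.4
```

```bash
python3 -c "
from h import *
st()"
```

```text
t 35.15 pos [527.6 108.6 205.6] rot [1.80e+02 1.00e-01 5.24e+01] F tool xy [-0.4  1. ] Fz 1.0 M [0.053 0.088 0.083] gap 23.1 grip 45.4 j6 43.8
```

{"method": "apply_moves", "body": {"rows": [[0,0.1,0.03,0,0,0.06],[0,0,0.03,0,0,0.06],[0,0,0.03,0,0,0.05],[0,0,0.03,0,0,0.03],[0,0,0,0,0,0.02]]}}

```text
time: 35.78
tool_pos: [527.6, 108.7, 205.4]
tcp_rot: [180.0, 0.1, 39.9]
ft_force: [-1.8, -2.2, 0.5]
finger_gap: 23.3
grip_force: 45.6
```

```bash
python3 -c "
from h import *
tq(2)"
```

```text
t 35.77 pos [527.6 108.7 205.4] rot [1.80e+02 1.00e-01 3.99e+01] F tool xy [-2.8  0.5] Fz 0.5 M [-0.303  0.388  0.043] gap 23.3 grip 45.6 j6 56.4
Mz [0.043 0.014 0.029] mean 0.029
```

Still running (0.03–0.05) at 115°; continue 18°.

{"method": "apply_moves", "body": {"rows": [[-0.3,0,0.05,0,0,0.09],[-0.2,0,0.05,0,0,0.08],[0,0,0.05,0,0,0.07],[0,0,0.03,0,0,0.05],[0,0,0,0,0,0.03]]}}

```text
time: 36.5
tool_pos: [527.6, 108.6, 205.3]
tcp_rot: [180.0, -0.0, 21.5]
ft_force: [0.2, -3.3, -0.1]
finger_gap: 23.1
grip_force: 45.9
```

```bash
python3 -c "
from h import *
st()"
```

```text
t 36.5 pos [527.6 108.6 205.3] rot [180.   -0.   21.5] F tool xy [-1.   3.2] Fz -0.1 M [-0.44  -0.08   0.117] gap 23.1 grip 45.9 j6 74.7
```

{"method": "apply_moves", "body": {"rows": [[0,0.3,0.03,0,0,0.05],[0,0.3,0.03,0,0,0.05],[0,0,0,0,0,0.04],[0,0,0,0,0,0.02],[0,0,0,0,0,0.02]]}}

```text
time: 37.12
tool_pos: [527.7, 108.5, 205.2]
tcp_rot: [-180.0, -0.0, 11.3]
ft_force: [-1.6, 1.0, 0.2]
finger_gap: 23.1
grip_force: 46.8
```

```bash
python3 -c "
from h import *
tq(3)"
```

```text
t 37.12 pos [527.7 108.5 205.2] rot [-180.    -0.    11.3] F tool xy [-1.4 -1.3] Fz 0.2 M [0.001 0.087 0.171] gap 23.1 grip 46.8 j6 84.9
Mz [0.171 0.175 0.185 0.134] mean 0.166
```

{"method": "apply_moves", "body": {"rows": [[-0.2,0,0.02,0,0,0.035],[0,0,0.02,0,0,0.03],[0,0,0,0,0,0.03],[0,0,0,0,0,0.02],[0,0,0,0,0,0.02]]}}

```text
time: 37.9
tool_pos: [527.6, 108.4, 205.2]
tcp_rot: [-180.0, -0.0, 3.5]
ft_force: [2.8, 1.0, 0.4]
finger_gap: 23.2
grip_force: 47.4
```

```bash
python3 -c "
from h import *
tq(3)"
```

```text
t 37.9 pos [527.6 108.4 205.2] rot [-180.    -0.     3.5] F tool xy [ 2.9 -0.8] Fz 0.4 M [ 0.252 -0.453  0.231] gap 23.2 grip 47.4 j6 92.7
Mz [0.231 0.287 0.237 0.259] mean 0.254
```

{"method": "apply_moves", "body": {"rows": [[0,0,0,0,0,0],[0,0,0,0,0,0],[0,0,0,0,0,0],[0,0,-12,0,0,0],[0,0,-30,0,0,0]], "fingers": 42}}

```text
time: 38.67
tool_pos: [526.4, 108.2, 246.6]
tcp_rot: [180.0, 0.2, 3.5]
ft_force: [-0.2, -0.1, -0.5]
finger_gap: 42.2
grip_force: 0.0
```

{"method": "apply_moves", "body": {"rows": [[0,0,-30,0,0,0],[-20,0,-20,0,0,0],[-40,0,0,0,0,0],[-40,0,0,0,0,0],[-20,0,0,0,0,0]]}}

```text
time: 39.3
tool_pos: [406.4, 100.9, 298.4]
tcp_rot: [-180.0, -0.1, 3.5]
ft_force: [-0.0, -0.5, -0.2]
finger_gap: 41.9
grip_force: 0.0
```

Run:
```python
from h import *
st()
o=[]
for n in("side","top"):
    im,_=eyes.snapshot(n);im=im[:,:,::-1].copy()
    c=proj(n,[585,133,200])[0].astype(int);o.append(cv2.resize(im[c[1]-75:c[1]+75,c[0]-50:c[0]+50],None,fx=4,fy=4,interpolation=cv2.INTER_CUBIC))
cv2.imwrite("pics/v4.png",np.hstack(o))
```

```text
t 39.3 pos [406.4 100.9 298.4] rot [-1.8e+02 -1.0e-01  3.5e+00] F tool xy [-0.   0.5] Fz -0.2 M [ 0.011 -0.006 -0.026] gap 41.9 grip 0.0 j6 93.4
```

View pics/v4.png

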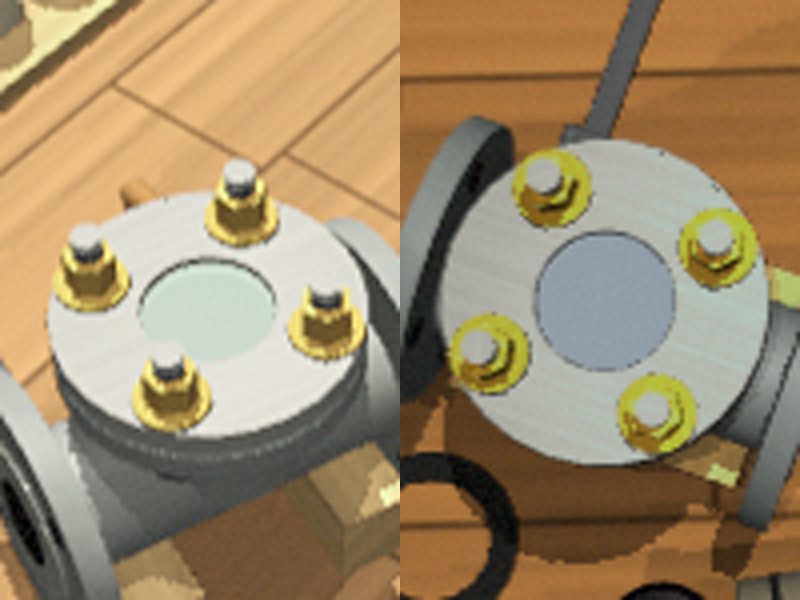

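The picture shows the ring sitting flat with the pane intact (window at (205,310) side, (605,300) top). All four nuts are seated and the gripper is clear.

```bash
python3 -c "
from bench import job
print(job.hand_in())"
```

```text
the job is handed in; nothing more can be done
None
```

I tightened the nuts in the order b, d, a, c, each to a last reading of about 0.25 to 0.27 N m (aim 0.23, firm 0.15 to 0.33). I did not re-measure the earlier ones after the later ones eased them. The ring looks flat, the pane intact and the gripper is clear in the last pictures, and the job was handed in at about 39 s.

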